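Swing down the raised bin's flap with a hooked pole

ROBOT

A 7-joint arm with a two-finger parallel gripper is mounted at the origin on the work surface. World frame = base frame: x ahead of the robot, y to its left, z up, the work surface at z = 0. Lengths are in m, angles in degrees, forces in N, time in s.
With the tool pointing down it reaches from about 0.4 to 0.875 m from the base axis. Payload 6.5 kg.
Tool frame: the origin (TCP) lies midway between the tips of the shut fingers; the grasp point (between the pads) lies 19 mm behind it; z points along the fingers, y is the line along which they close (so a half turn about z gives the same grasp; the last joint's range is limited). The gripper opens to 85 mm and grips with 20 to 120 N. Pads are 22 mm wide; open, the fingers measure 114 mm over their backs; the gripper's body (76 mm by 85 mm) begins 54 mm behind the grasp point. The pads swing forward as they close: fully open they stand 13 mm farther back than shut.
Start: joints at [67.196, 30.733, -0.252, 88.115, 0.149, 61.152, -4.079], TCP at [0.212, -0.615, 0.231] pointing down, gripper open.
Joint ranges: [-154.64, 154.64], [-21.42, 123.67], [-72.66, 72.17], [13.99, 137.28], [-74.86, 254.86], [10.95, 109.41], [-158.01, 158.01]. Speed limits (degrees/s): [136.94, 136.94, 180, 180, 180, 180, 180].

INTERFACE

Orientations are given as [roll, pitch, yaw] about the fixed x, y, z axes, in that order (R = Rz(yaw) Ry(pitch) Rx(roll)).
In Python, from station import env, camera, camera_info, job, models gives the robot as it stands. Calls block until the motion is done:
- env.movep(position, orientation): joint-space move of the TCP to a pose.
- env.servo_line(position, orientation=None, velocity=0.15, threshold=None): straight line of the TCP; orientation=None keeps the orientation; velocity is the mean speed in m/s. With threshold (N) it stops when the force on the tool has changed by that much, and returns True; else False.
- env.move_j(angles): joint-space move.
- env.gripper_to(opening, newtons=None): finger opening in m; newtons is the grip in N (None keeps the last); returns when the fingers have stopped.
- env.dwell(seconds).
- env.solve_ik(position, orientation): joint angles nearest the present ones, or None.
- camera(name): name is "side" or "top"; returns the picture (400x640x3 uint8, blue, green, red); there is no depth.
- camera_info(name): a dict with "camera_matrix" (3x3 intrinsics, pixels), "rvec" (rotation vector, rad) and "tvec" (3), from world to camera coordinates, as OpenCV has them. Camera axes: x right, y down, z forward; pixel columns grow to the right and rows downward; lengths in m; the calibration is good to about 2 mm. A picture is of the moment at which its call begins. camera_info takes no time and is no camera call.
A pose or a line that the arm cannot do raises env.Unreachable and nothing moves.
- job.hand_in(): hands the job in; it is judged then, once.
Trained networks look in the newest picture that a camera, given by its name, has taken for a name from the list of things; names that differ only in an ending like _2 or _b are one class to them, and where a whole thing is asked for, a point or a joint stands for the part that bears it (a point fixed in the world has none). Each returns a list of dicts, best first, with "p" (0 to 1); they miss things now and then, are a little off and sometimes report something else, mostly with a low value. They report only what shows in the picture. A call takes as long as a camera call.
- models.search_frame(label, camera): "location" ([row, column] in pixels, amid what is visible of it).
- models.tip_of(label, camera): "location" ([row, column] in pixels: a listed point, or the origin of a listed thing).
Readings, each from a call of its own:
- env.current_clock(): time.
- env.current_joint_positions(): joint angles.
- env.current_dq(): joint speeds.
- env.current_effort(): joint torques, N m.
- env.current_eef_pos(): TCP position.
- env.current_tool_rot(): TCP orientation.
- env.current_wrist_force(): force on the tool from outside, world axes, zero at the start.
- env.current_moment(): the same for the moment, N m.
- env.current_grip_width(): finger opening in m.
- env.current_gripper_force(): force on a finger pad.
Only numpy, scipy, OpenCV 4.12 (cv2) and the standard library are available. Lean on these libraries where they do the work, as an engineer would, in place of code of your own. Each camera call takes 0.05 s, during which the arm holds its last target. There are 200 camera calls.

TASK

Take the hooked pole from its rest, pass its hook sideways through the steel eye on the yellow flap of the raised green bin, and swing the flap down to its stop. Hold a steady pull of about 8 N against the stop for half a second to set the stay, never loading the bin with more than 14 N; only the pole may touch the bin. Then unhook, leaving the flap down, lay the pole back in both forks of its rest as it lay before, let go, and leave the horse, jar and pot where they are.

Things in the scene. Friction and masses are not known exactly. Their poses are not given: they have to be found in the camera images.
- bin: Raised drop-front bin fixed to the bench. Origin: bench level under its centre; x points from its front (yellow flap, at x = -90) to its back, y to the left as the robot sees it. Green box 180 deep, 300 wide, from 140 to 250 high, with a fixed clear cover; four 20 mm square legs below. The flap is its front wall.
- hinge (a point): Centre of the flap's hinge line, at the lower front edge of the bin (bin frame x -90, y 0, z 155). The hinge line runs along the bin's y.
- flap: Yellow flap: panel 296 wide, 100 high, 10 thick, about 0.35 kg. Origin: middle of its hinge line; z up the panel to the eye, y along the hinge. Its angle is the tilt of z from upright to the bin's -x; starts at 0 to 0.45 rad. Its stop is set differently each time, at 0.75 to 1.1 rad: find it by feel. Stiff hinge: it stays at any angle; 1 to 4 N at the eye moves it, at the stop it yields no more.
- eye (a point): Centre of the steel eye, a ring standing on the middle of the flap's top edge. Its opening faces sideways: axis along the bin's y. Inner diameter 24, wire 6 thick, outer 36. The centre is 128 from the hinge line, straight above it when closed (283 above the bench). Axes turn with the flap: as the bin's when upright; z from hinge to eye.
- pole: Hooked pole, 0.125 kg. Origin on its axis where to grip it (near its centre of mass); x towards the hook, z up as it lies. Wooden handle 24 x 24 square from x = -140 to +50, then a steel rod 8 thick to x = 125, bent square to +y: a level prong 8 thick with a red ball end (11 diameter) centred 34 off the axis. In its rest the axis is 62 above the bench.
- hook_tip (a point): Centre of the red ball at the end of the prong: pole frame x 125, y 34, z 0.
- rest: Fixed wooden rest. Origin on the bench, x along it. Base 270 x 85 x 12, two forks open upwards, 12 thick: at x = -105, 32 wide inside, floor 50 high, for the handle; at x = 85, 16 wide inside, floor 58 high, for the rod. Cheeks flare outwards, tops about 25 above the floors. The pole lies in it with origin at x 0 (+-4), y 0, z 62, axes parallel.
- horse: Bystander: small bronze horse on a wooden slab 90 x 50, about 110 high; origin centre of its underside.
- varnish: Bystander: amber glass jar, 60 diameter, 85 high; origin centre of its underside.
- pot: Bystander: open terracotta cup, 76 diameter, 80 high; origin centre of its underside.

How it is judged (in metres and radians):
On the way, in this order (a step that is already met when the one before it is completed fails the run):
1. the hook passes through the eye of the flap before it is swung down (x of hook_tip in the frame of eye between -0.0115 and 0.0115 m and z of hook_tip in the frame of eye between -0.0115 and 0.0115 m and y of hook_tip in the frame of eye above 0.004 m and angle between flap's own z axis and vertical below 0.55 rad), for 0.1 s.
2. with the hook in the eye, the flap is held against its stop at rest, with a pull of 5 to 14 N (x of hook_tip in the frame of eye between -0.0115 and 0.0115 m and z of hook_tip in the frame of eye between -0.0115 and 0.0115 m and y of hook_tip in the frame of eye above 0.004 m and angle between flap's own z axis and vertical above 0.72 rad and angular speed of flap below 0.1 rad/s and contact force between pole and bin above 5 N), for 0.3 s.
At the end, for the whole second after the job is handed in: The flap is still down (tilted over 0.70 rad from upright), and the pole lies at rest, released, in both forks of its rest as at the start: within 25 mm lengthwise and 10 mm sideways, 54 to 70 mm high, parallel within 0.08 rad, not rolled over; the bystanders are within 20 mm of where they stood (angle between flap's own z axis and vertical above 0.7 rad and x of pole in the frame of rest between -0.025 and 0.025 m and y of pole in the frame of rest between -0.01 and 0.01 m and z of pole in the frame of rest between 0.054 and 0.07 m and angle between the x axis of pole and the x axis of rest, either way round below 0.08 rad and angle between the z axis of pole and the z axis of rest, either way round below 0.25 rad and x of hook_tip in the frame of rest above 0.05 m and y of hook_tip in the frame of rest above 0.015 m and linear speed of pole below 0.02 m/s and contact force between the fingers and pole below 0.1 N and distance of each of horse, varnish, pot from where it was at the start of the episode below 0.02 m); the robot touches nothing.
It fails at once if the pole loads the bin or its flap with more than 14 N (contact force between pole and bin above 14 N).
It fails at once if the robot itself touches the bin or its flap (contact force between any of the fingers, the arm and bin above 0.5 N).
It fails at once if the bronze horse is pushed or tipped (distance of horse from where it was at the start of the episode above 0.02 m or angle between horse's own z axis and vertical above 0.3 rad).
It fails at once if the varnish jar is pushed or tipped (distance of varnish from where it was at the start of the episode above 0.02 m or angle between varnish's own z axis and vertical above 0.3 rad).
It fails at once if the terracotta pot is pushed or tipped (distance of pot from where it was at the start of the episode above 0.02 m or angle between pot's own z axis and vertical above 0.3 rad).
It also fails if it takes over 72 s, if anything falls off the work surface, if the arm or the gripper's body presses on something with over 40 N, if the wrist force passes 120 N, or if a joint passes its speed limit or range.

## Working session

There is one attempt and no reset: what is moved stays moved. The work goes in short steps, each a Python script; the robot and the scene stay as the last script left them, time stands still between calls to the robot, and variables do not carry over. Pictures are saved under pics/ and viewed, at most 10 in all, crops included, and the job is handed in when it is done.

```bash
mkdir -p pics; ls; cat > h.py <<'E'
from station import env,camera,camera_info,job,models
import numpy as np,cv2
def cam(n):
    c=camera_info(n);R=cv2.Rodrigues(np.array(c["rvec"],float))[0];return np.array(c["camera_matrix"],float),R,np.array(c["tvec"],float).ravel()
def ray(n,rc):
    K,R,t=cam(n);d=R.T@np.linalg.inv(K)@[rc[1],rc[0],1];return -R.T@t,d/np.linalg.norm(d)
def atz(n,rc,z):
    o,d=ray(n,rc);return o+d*(z-o[2])/d[2]
def tri(a,b):
    o1,d1=ray("top",a);o2,d2=ray("side",b)
    s=np.linalg.lstsq(np.c_[d1,-d2],o2-o1,rcond=None)[0];p,q=o1+s[0]*d1,o2+s[1]*d2
    return (p+q)/2,np.linalg.norm(p-q)
def proj(n,P):
    K,R,t=cam(n);q=(K@(R@np.asarray(P,float).reshape(-1,3).T+t[:,None])).T;return q[:,:2]/q[:,2:]
E
python3 - <<'E'
from h import *
np.set_printoptions(precision=4,suppress=True)
for n in("top","side"):
    cv2.imwrite(f"pics/{n}0.png",camera(n));K,R,t=cam(n);print(n,-R.T@t,K[0,0])
D={}
for l in["bin","hinge","flap","eye","pole","hook_tip","rest","horse","varnish","pot"]:
    for n in("top","side"):
        r=models.tip_of(l,n);D[l,n]=r;print(l,n,[(np.round(x["location"],1).tolist(),round(x["p"],2)) for x in r[:2]])
    if D[l,"top"] and D[l,"side"]:print("   tri",*tri(D[l,"top"][0]["location"],D[l,"side"][0]["location"]))
E
```

```text
pics
top [0.4537 0.0376 1.5517] 519.370183649768
side [0.0441 1.1366 0.903 ] 514.5810121369267
bin top []
bin side [([219.2, 394.4], 0.36)]
hinge top [([166.8, 297.8], 0.95)]
hinge side [([201.3, 277.9], 0.91)]
   tri [0.6762 0.0644 0.1702] 0.00877991018346412
flap top []
flap side [([204.4, 276.6], 0.7), ([200.8, 358.8], 0.22)]
eye top [([163.2, 297.6], 0.93)]
eye side [([162.8, 280.7], 0.96)]
   tri [0.6657 0.0627 0.2917] 0.008309451196642784
pole top [([259.8, 406.3], 0.65)]
pole side [([209.7, 398.3], 0.76)]
   tri [ 0.4223 -0.2525  0.0441] 0.0022907556471974113
hook_tip top [([215.1, 386.9], 0.9)]
hook_tip side [([201.3, 357.1], 0.71)]
   tri [ 0.5466 -0.1936  0.0724] 0.008809973687501036
rest top [([259.0, 402.1], 0.98)]
rest side [([217.5, 394.0], 0.91)]
   tri [ 0.4276 -0.244   0.0175] 0.005056285000995317
horse top [([266.7, 202.9], 0.75)]
horse side [([345.1, 325.2], 0.84)]
   tri [0.3981 0.3422 0.0012] 0.0001638963621383251
varnish top [([205.9, 207.7], 0.62)]
varnish side [([319.8, 263.8], 0.76)]
   tri [ 0.5756  0.3323 -0.0036] 0.006788266112812905
pot top []
pot side [([285.5, 344.4], 0.57)]
```

```bash
python3 - <<'E'
import cv2
for n,(r0,r1,c0,c1) in {"top":(90,310,170,470),"side":(110,370,200,460)}.items():
    i=cv2.imread(f"pics/{n}0.png")[r0:r1,c0:c1];f=min(800/(c1-c0),600/(r1-r0));cv2.imwrite(f"pics/{n}0c.png",cv2.resize(i,None,fx=f,fy=f,interpolation=cv2.INTER_CUBIC));print(f)
E
```

```text
2.6666666666666665
2.3076923076923075
```

View pics/top0c.png

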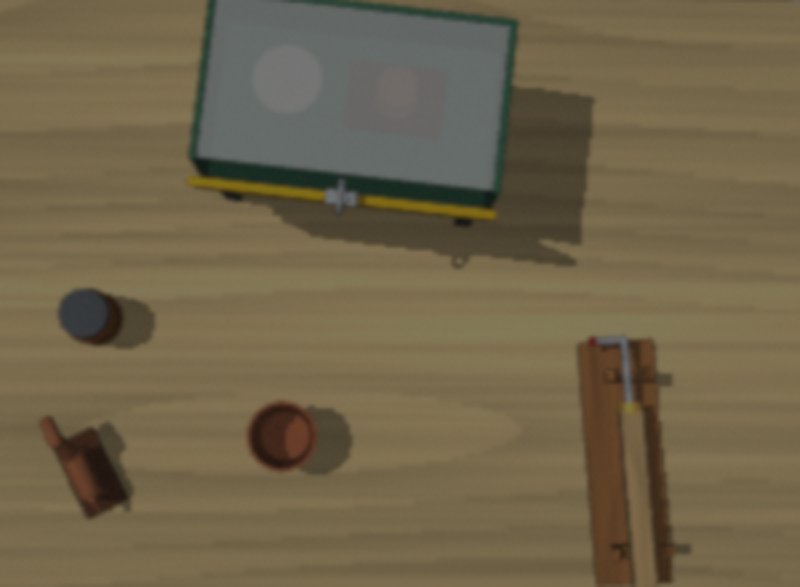

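View pics/side0c.png

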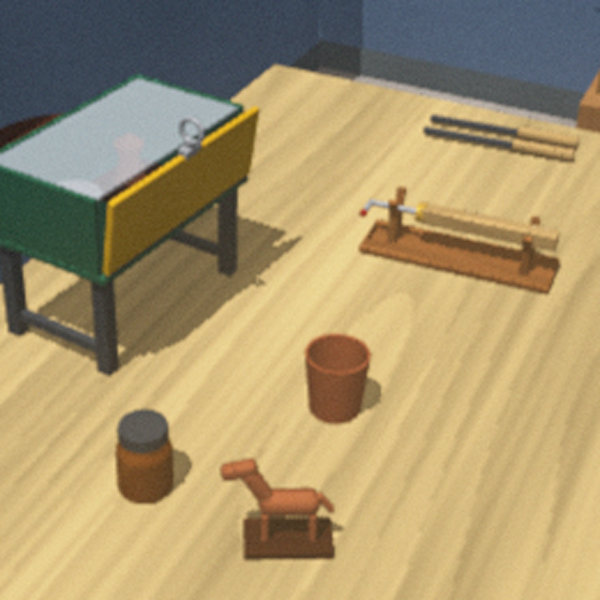

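The top view shows the bin with its flap nearly upright and the eye near pixel (163,297). The pole lies in the rest at the right, its red tip at (217,392) pointing +y. The side view shows the eye at (167,282). Next I'll take close-ups from averaged frames.

```bash
python3 - <<'E'
from h import *
A={}
for n in("top","side"):
    A[n]=np.mean([camera(n).astype(float) for _ in range(10)],0);np.save(f"pics/{n}.npy",A[n])
def crop(n,r,c):
    i=A[n][r:r+30,c:c+40].clip(0,255).astype(np.uint8);return cv2.resize(np.clip(i*1.5,0,255).astype(np.uint8) if n=="top" else i,None,fx=10,fy=10,interpolation=cv2.INTER_NEAREST)
cv2.imwrite("pics/z1.png",np.vstack([np.hstack([crop("top",150,278),crop("side",155,265)]),np.hstack([crop("top",208,380),crop("side",190,345)])]))
E
python3 - <<'E'
from h import *
np.set_printoptions(precision=4,suppress=True)
for l in["eye","hook_tip","hinge","rest","pole"]:
    L={"top":[],"side":[]}
    for k in range(3):
        for n in L:
            camera(n);r=models.tip_of(l,n)
            if r:L[n].append(r[0]["location"])
    t,s=[np.median(L[n],0) if L[n] else None for n in("top","side")];print(l,t,s,np.std(L["top"],0),np.std(L["side"],0))
    if t is not None and s is not None:print(*tri(t,s))
E
```

```text
eye [163.2 297.8] [165.9 282.2] [2.2455 1.4055] [1.3275 1.0371]
[0.665  0.0613 0.2824] 0.0032980280957489705
hook_tip [217.  389.1] [200.5 358.4] [0.4243 0.2944] [1.4008 0.2494]
[ 0.5427 -0.1991  0.0734] 0.005531383735367501
hinge [164.9 300.5] [205.3 279. ] [0.7071 0.5735] [0.2625 0.7071]
[0.6815 0.0561 0.1518] 0.0024370765740216404
rest [260.3 399. ] [220.8 396.8] [ 4.6313 58.484 ] [1.053  0.4643]
[ 0.4196 -0.2373  0.0111] 0.0032812144518208717
pole [260.3 408.6] [204.7 396.6] [0.8287 1.2832] [0.4922 1.6573]
[ 0.4256 -0.2544  0.0608] 0.006731628897630931
```

View pics/z1.png

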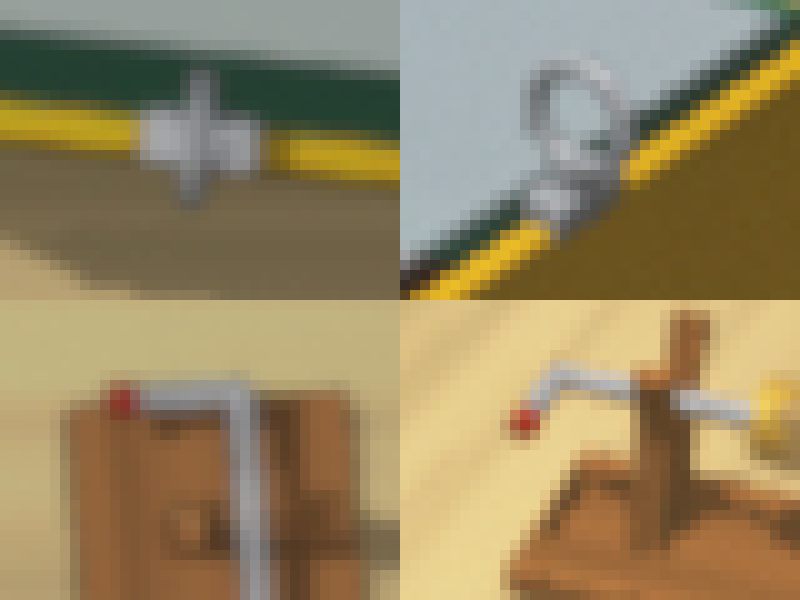

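The ring centre reads top (163.2,297.6), side (165.9,282.3). The red ball reads top (217.5,391.7), side (201.8,356.9). Now compute positions and yaws.

```bash
python3 - <<'E'
from h import *
np.set_printoptions(precision=4,suppress=True)
print("eye",*tri((163.2,297.6),(165.9,282.3)));print("tip",*tri((217.5,391.7),(201.8,356.9)))
print("tip@62 top",atz("top",(217.5,391.7),.062),"side",atz("side",(201.8,356.9),.062))
e=tri((163.2,297.6),(165.9,282.3))[0];print("top@e",atz("top",(163.2,297.6),.283),atz("side",(165.9,282.3),.283))
T=np.load("pics/top.npy").astype(np.uint8);h=cv2.cvtColor(T,cv2.COLOR_BGR2HSV)
m=(h[...,0]>20)&(h[...,0]<32)&(h[...,1]>200);m[:150]=0;m[175:]=0
# flap: per-column centroid
P=[]
for c in range(243,355):
    r=np.where(m[:,c])[0]
    if len(r) and not 290<c<308:P.append(atz("top",(r.mean(),c),.258))
P=np.array(P);print(len(P),P[0],P[-1]);k=np.polyfit(P[:,1],P[:,0],1);print("flap x at eye y",np.polyval(k,e[1]),"yaw",np.degrees(np.arctan(-k[0])),np.std(P[:,0]-np.polyval(k,P[:,1])))
# handle profile
g=T[...,0].astype(float)+T[...,1]
for r in range(245,330,8):print(r,[int(x) for x in g[r,395:425]])
E
```

```text
eye [0.6647 0.0617 0.2827] 0.0028278662005486667
tip [ 0.5459 -0.2068  0.0634] 0.00287744427906799
tip@62 top [ 0.5446 -0.2075  0.062 ] side [ 0.5481 -0.2085  0.062 ]
top@e [0.6633 0.0611 0.283 ] [0.6659 0.0624 0.283 ]
95 [0.6805 0.1989 0.258 ] [ 0.6504 -0.0807  0.258 ]
flap x at eye y 0.6656496039410036 yaw -5.96249949448452 0.0006504230246867064
245 [97, 101, 102, 104, 107, 105, 99, 107, 141, 159, 161, 162, 162, 160, 162, 147, 109, 75, 67, 71, 80, 116, 165, 187, 192, 192, 192, 192, 192, 192]
253 [99, 101, 102, 103, 105, 107, 106, 103, 124, 151, 162, 163, 164, 164, 164, 159, 126, 86, 68, 69, 71, 80, 109, 156, 177, 181, 181, 181, 181, 182]
261 [101, 101, 102, 102, 104, 107, 106, 99, 107, 147, 168, 167, 162, 159, 157, 159, 150, 112, 76, 68, 70, 77, 94, 123, 168, 191, 195, 195, 196, 196]
269 [102, 104, 104, 104, 104, 106, 104, 101, 95, 113, 154, 173, 173, 168, 161, 155, 154, 141, 107, 76, 68, 70, 76, 95, 125, 164, 184, 187, 186, 186]
277 [104, 104, 104, 104, 101, 99, 100, 101, 101, 100, 127, 161, 174, 173, 168, 165, 161, 152, 121, 86, 70, 69, 71, 77, 93, 126, 160, 175, 178, 178]
285 [1
[... 189 characters left out ...]
88, 108, 149, 169, 172, 168, 165, 167, 166, 147, 106, 70, 63, 65, 68, 82, 100, 123, 148, 160]
301 [99, 99, 98, 99, 99, 98, 98, 99, 104, 106, 105, 103, 124, 156, 171, 171, 166, 166, 171, 166, 131, 89, 70, 69, 67, 71, 101, 149, 172, 176]
309 [118, 121, 125, 126, 127, 125, 126, 126, 129, 137, 138, 130, 126, 148, 166, 171, 167, 164, 166, 165, 159, 154, 163, 168, 170, 170, 173, 179, 183, 184]
317 [168, 167, 166, 167, 170, 174, 176, 176, 176, 175, 175, 176, 176, 176, 175, 177, 177, 179, 180, 180, 182, 180, 181, 181, 181, 181, 181, 180, 180, 180]
325 [167, 167, 167, 167, 167, 167, 166, 165, 166, 165, 165, 165, 165, 165, 165, 165, 165, 165, 165, 165, 163, 163, 163, 163, 163, 162, 162, 162, 162, 161]
```

```bash
python3 - <<'E'
from h import *
np.set_printoptions(precision=4,suppress=True)
a=[atz("top",(217.5,403.2),.062),atz("top",(236.5,405.3),.062),atz("top",(245,406.4),.074),atz("top",(301,411),.074)]
a=np.array(a);print(a);k=np.polyfit(a[:,0],a[:,1],1);yaw=np.arctan(k[0]);print(np.degrees(yaw))
tip=np.array([.5462,-.208]);R=np.array([[np.cos(yaw),-np.sin(yaw)],[np.sin(yaw),np.cos(yaw)]])
o=tip-R@[.125,.034];print("origin",o,"line y",np.polyval(k,o[0]))
print(env.current_tool_rot(),env.current_eef_pos(),env.current_wrist_force(),env.current_clock())
for y in(0,180):
  print(y,env.solve_ik([o[0],o[1],.043],[180,0,np.degrees(yaw)+y]))
E
```

```text
[[ 0.5449 -0.2407  0.062 ]
 [ 0.4903 -0.2464  0.062 ]
 [ 0.4659 -0.247   0.074 ]
 [ 0.3088 -0.2587  0.074 ]]
4.230630020953185
origin [ 0.424  -0.2511] line y -0.2502895567919033
[180.       0.0013  19.0108] [ 0.2117 -0.6145  0.2313] [-0.1286 -0.343  -0.0263] 5.1
0 [ 28.2135  33.3528  -3.503  117.8883   3.99    28.8668 -63.9785]
180 [ 51.6239  37.7334 -33.1148 116.532   34.9371  35.7197  89.0074]
```

```bash
python3 - <<'E'
from h import *
np.set_printoptions(precision=4,suppress=True)
x,y,q=.424,-.2507,[180,0,4.5]
env.movep([x,y,.14],q);env.servo_line([x,y,.043],q,.12)
env.gripper_to(0.0,60);env.gripper_to(0.0,120)
print(env.current_grip_width(),env.current_wrist_force(),env.current_moment(),env.current_eef_pos())
env.servo_line([x,y,.13],q,.08);env.dwell(.2)
print(env.current_wrist_force(),env.current_moment(),env.current_clock())
env.servo_line([x,y,.264],q,.2)
# pre-hook pose, well off to the -y side of eye
Y=np.radians(-6);R=np.array([[np.cos(Y),-np.sin(Y)],[np.sin(Y),np.cos(Y)]])
e=np.array([.6647,.0617])
p=e+R@[-.125,-.034-.045]
env.movep([p[0],p[1],.264],[180,0,-6]);env.dwell(.3)
print(env.current_eef_pos(),env.current_wrist_force(),env.current_clock())
I={}
for n in("top","side"):
    I[n]=np.mean([camera(n).astype(float) for _ in range(6)],0);np.save(f"pics/{n}1.npy",I[n])
    for l in("eye","hook_tip"):print(l,n,[(np.round(v["location"],1),round(v["p"],2)) for v in models.tip_of(l,n)[:1]])
def crop(n,c):
    r,c=c;i=I[n][r:r+30,c:c+40];return cv2.resize(np.clip(i*(1.5 if n=="top" else 1),0,255).astype(np.uint8),None,fx=10,fy=10,interpolation=cv2.INTER_NEAREST)
t=np.r_[e+R@[0,-.045],.283]
for n in("top","side"):print(n,proj(n,t),proj(n,np.r_[e,.283]))
cv2.imwrite("pics/z2.png",np.hstack([crop("top",(150,283)),crop("side",(150,262))]))
E
```

```text
0.022183610079629934 [-1.0418  1.377   6.9263] [0.1532 0.2963 0.0129] [ 0.4243 -0.2508  0.0435]
[-0.7813  1.0273 -1.6795] [ 0.0099 -0.0009 -0.0154] 9.8833
[ 0.532  -0.0048  0.264 ] [-0.2938 -0.3431 -2.1611] 12.05
eye top [(array([164.2, 296.6]), 0.87)]
hook_tip top [(array([163.6, 313.7]), 0.44)]
eye side [(array([165.8, 282.2]), 0.65)]
hook_tip side [(array([158.1, 292. ]), 0.63)]
top [[315.4574 164.7292]] [[297.3456 162.6532]]
side [[292.3398 159.8147]] [[282.8098 165.8917]]
```

View pics/z2.png

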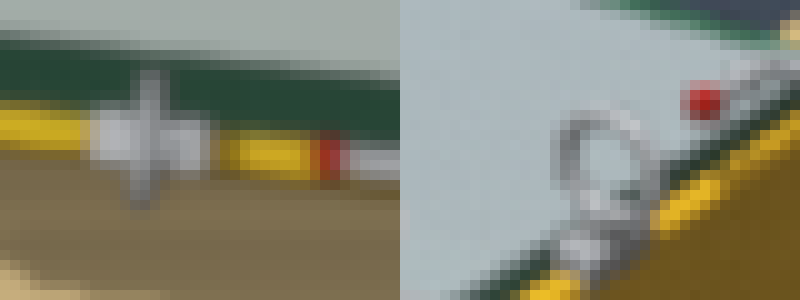

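The ball sits just short of the ring: ball top (165.3,315.3), side (159.8,291.9); ring top (163.3,297.5), side (165.8,282.2). Compare the two in relative terms and insert under force watch.

```bash
python3 - <<'E'
from h import *
np.set_printoptions(precision=4,suppress=True)
e,g1=tri((163.3,297.5),(165.8,282.2));t,g2=tri((165.3,315.3),(159.8,291.9));print(e,g1,t,g2)
Y=np.radians(-6);ux=np.array([np.cos(Y),np.sin(Y),0]);uy=np.array([-np.sin(Y),np.cos(Y),0])
d=e-t;dx,dy,dz=d@ux,d@uy,d[2];print("rel",dx,dy,dz)
p=np.array(env.current_eef_pos())
if max(abs(dx),abs(dz))<.008 and abs(dy-.045)<.01:
    p=p+dx*ux;p[2]+=dz
    env.servo_line(p,None,.05);env.dwell(.2);f0=np.array(env.current_wrist_force())
    q=p+uy*(dy+.013);hit=env.servo_line(q,None,.04,threshold=2.0);env.dwell(.2)
    print("hit",hit,(np.array(env.current_eef_pos())-p)@uy,np.array(env.current_wrist_force())-f0,f0,env.current_eef_pos(),env.current_clock())
    for n in("top","side"):np.save(f"pics/{n}2.npy",np.mean([camera(n).astype(float) for _ in range(4)],0))
    def crop(n,r,c):
        i=np.load(f"pics/{n}2.npy")[r:r+30,c:c+40];return cv2.resize(np.clip(i*(1.5 if n=="top" else 1),0,255).astype(np.uint8),None,fx=10,fy=10,interpolation=cv2.INTER_NEAREST)
    cv2.imwrite("pics/z3.png",np.hstack([crop("top",150,278),crop("side",150,262)]))
E
```

```text
[0.6646 0.062  0.2832] 0.0032538503423131036 [0.6596 0.0178 0.2833] 0.0023237638654515923
rel 0.00032509765765077227 0.044462172171598174 -0.0001655355194865038
hit False 0.057331814318643044 [-0.5091 -0.5211 -0.8058] [ 0.5578  0.431  -0.8335] [0.5384 0.0532 0.2638] 15.0833
```

View pics/z3.png

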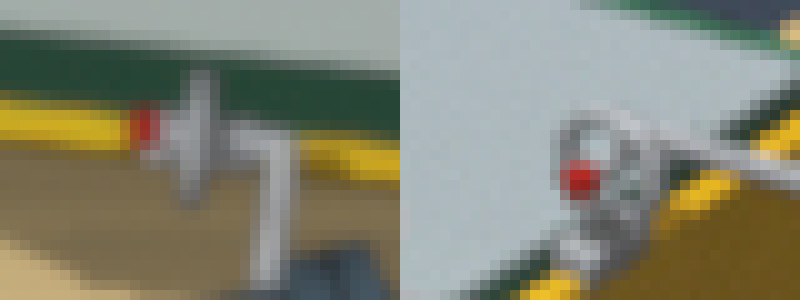

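The prong is through the ring, with the ball about 13 mm past it on the +y side. Start the swing to about 0.65 rad, watching the tangential and radial force.

```bash
cat >> h.py <<'E'
Y=np.radians(-6);ux=np.array([np.cos(Y),np.sin(Y),0]);uy=np.array([-np.sin(Y),np.cos(Y),0]);uz=np.array([0,0,1.])
P0=np.array([0.5384,0.0532,0.2638]);A0=.15;L=.128
def rad(a):return -np.sin(a)*ux+np.cos(a)*uz
def tan(a):return -np.cos(a)*ux-np.sin(a)*uz
def P(a,dr=0.):return P0+(L+dr)*rad(a)-L*rad(A0)
def F(n=8):
    v=[]
    for _ in range(n):v.append(env.current_wrist_force());env.dwell(.02)
    return np.mean(v,0),np.std(v,0)
E
python3 - <<'E'
from h import *
import json
np.set_printoptions(precision=2,suppress=True)
f0,s=F();print(f0,s,env.current_clock())
dr=0.;a=A0
while a<.70:
    a+=.07;hit=env.servo_line(P(a,dr),None,.04,threshold=5.)
    f=F(6)[0]-f0;ft,fr,fy=-f@tan(a),f@rad(a),f@uy
    print(round(a,2),hit,"t %.2f r %.2f y %.2f dr %.4f"%(ft,fr,fy,dr))
    if hit or np.linalg.norm(f)>7:break
    if abs(fr)>1.5:dr+=.0015*np.sign(fr)
json.dump([a,dr,list(f0)],open("st.json","w"));print(env.current_eef_pos(),env.current_clock())
for n in("top","side"):
    cv2.imwrite(f"pics/{n}3.png",camera(n))
    for l in("eye","hook_tip"):print(l,n,[(np.round(v["location"],1),round(v["p"],2)) for v in models.tip_of(l,n)[:1]])
i=cv2.imread("pics/side3.png")[140:240,220:360];j=cv2.imread("pics/top3.png")[130:230,240:380]
cv2.imwrite("pics/z4.png",cv2.resize(np.hstack([j,i]),None,fx=2.85,fy=2.85,interpolation=cv2.INTER_CUBIC))
E
```

```text
[ 0.22  0.28 -1.32] [0.77 0.34 0.54] 15.6167
0.22 False t -0.01 r 0.27 y -0.71 dr 0.0000
0.29 False t -0.08 r 0.04 y -0.34 dr 0.0000
0.36 False t 0.24 r 0.17 y 0.00 dr 0.0000
0.43 False t -0.06 r -0.02 y -0.36 dr 0.0000
0.5 False t 0.01 r 0.19 y -0.57 dr 0.0000
0.57 False t -0.17 r 0.16 y -0.43 dr 0.0000
0.64 False t -0.42 r 0.29 y -0.42 dr 0.0000
0.71 False t -0.34 r 0.49 y -0.10 dr 0.0000
[0.47 0.06 0.23] 19.4167
eye top [(array([186.9, 296.8]), 0.88)]
hook_tip top [(array([189.4, 287.8]), 0.54)]
eye side [(array([179.6, 302. ]), 0.76)]
hook_tip side [(array([184.6, 301.6]), 0.84)]
```

View pics/z4.png

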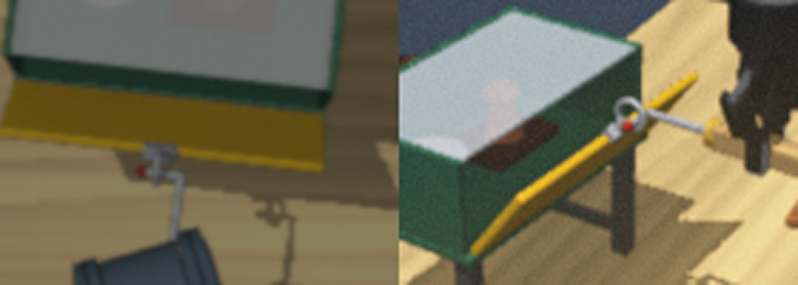

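The flap follows and the hook stays in the ring; forces are low. Continue slowly to the stop, with a force threshold.

```bash
python3 - <<'E'
from h import *
import json
np.set_printoptions(precision=3,suppress=True)
e,g=tri((186.9,296.8),(179.6,302.));d=e-[.6646,.062,.2832];print("eye",e,g,"dx,dz",d@ux,d[2])
a,dr,f0=json.load(open("st.json"));f0=np.array(f0)
while a<1.25:
    a+=.04;hit=env.servo_line(P(a,dr),None,.02,threshold=3.5)
    f=F(4)[0]-f0;ft,fr,fy=-f@tan(a),f@rad(a),f@uy
    print(round(a,2),hit,"t %.2f r %.2f y %.2f |f| %.2f"%(ft,fr,fy,np.linalg.norm(f)))
    if hit or np.linalg.norm(f)>4.0:break
    if abs(fr)>1.5:dr+=.001*np.sign(fr)
json.dump([a,dr,list(f0)],open("st.json","w"));print(P(a,dr),env.current_eef_pos(),env.current_clock())
E
```

```text
eye [0.607 0.063 0.256] 0.0014887943213149997 dx,dz -0.05742761047131689 -0.026892204251453167
0.75 False t 0.98 r 0.17 y 0.29 |f| 1.04
0.79 False t 0.34 r 0.59 y -0.05 |f| 0.69
0.83 False t 0.63 r -0.12 y -0.18 |f| 0.66
0.87 False t 0.12 r -0.18 y -0.21 |f| 0.30
0.91 False t -0.01 r 0.34 y -0.48 |f| 0.59
0.95 False t 2.88 r 0.89 y -0.53 |f| 3.07
0.99 True t 4.29 r 2.03 y -0.37 |f| 4.76
[0.451 0.062 0.207] [0.455 0.062 0.211] 22.8583
```

```bash
python3 - <<'E'
from h import *
import json
a,dr,f0=json.load(open("st.json"));f0=np.array(f0)
p=np.array(env.current_eef_pos());p0=p.copy();d=-.85*ux-.53*uz;n=0
for k in range(40):
    f=F(6)[0]-f0;m=np.linalg.norm(f)
    print(k,"t %.2f r %.2f y %.2f |f| %.2f"%(-f@tan(.9),f@rad(.9),f@uy,m),np.round((p-p0)@d,4))
    if m>7.3:break
    p=p+d*(.0006 if m<6 else .0003);env.servo_line(p,None,.01)
for k in range(5):
    f=F(8)[0]-f0;m=np.linalg.norm(f);print("hold %.2f"%m)
    if m<6.8:p=p+d*.0003;env.servo_line(p,None,.01)
    if m>9.5:p=p-d*.0003;env.servo_line(p,None,.01)
print(env.current_eef_pos(),env.current_moment(),env.current_clock())
for l in("eye","hook_tip"):
    L=[]
    for n in("top","side"):
        camera(n);r=models.tip_of(l,n);L.append(r[0]["location"] if r else None)
    print(l,L,tri(*L) if all(v is not None for v in L) else None)
E
```

```text
0 t 3.06 r 2.23 y -0.22 |f| 3.79 0.0
1 t 4.23 r 0.81 y -0.32 |f| 4.32 0.0006
2 t 6.39 r -0.93 y -0.48 |f| 6.47 0.0012
3 t 7.06 r -1.29 y -0.32 |f| 7.18 0.0015
4 t 7.64 r -2.01 y -0.41 |f| 7.91 0.0018
hold 7.49
hold 7.78
hold 7.60
hold 7.36
hold 7.81
[0.45444266 0.062508   0.21031364] [-0.12086158 -1.79761911 -0.1125054 ] 25.025
eye [[197.9, 294.6], [219.5, 392.5]] (array([0.47234409, 0.04499698, 0.19095745]), np.float64(0.23179143756243648))
hook_tip [[198.1, 287.2], [193.8, 308.0]] (array([0.57887972, 0.08640546, 0.23245773]), np.float64(0.005579408836159305))
```

Held about 7.6 N for over 1 s. Release, centre the prong in the ring and look.

```bash
python3 - <<'E'
from h import *
import json
a,dr,f0=json.load(open("st.json"));f0=np.array(f0)
p=np.array(env.current_eef_pos())
for s in(.003,.006,.0085):
    env.servo_line(p-tan(.9)*s,None,.02);f=F(6)[0]-f0;print(s,"t %.2f r %.2f y %.2f"%(-f@tan(.9),f@rad(.9),f@uy))
print(env.current_eef_pos(),env.current_clock())
I={n:np.mean([camera(n).astype(float) for _ in range(5)],0) for n in("top","side")}
def crop(n,r,c):
    i=I[n][r:r+30,c:c+40];return cv2.resize(np.clip(i*(1.5 if n=="top" else 1),0,255).astype(np.uint8),None,fx=10,fy=10,interpolation=cv2.INTER_NEAREST)
cv2.imwrite("pics/z5.png",np.hstack([crop("top",180,275),crop("side",175,290)]))
E
```

```text
0.003 t 1.15 r 0.92 y -0.51
0.006 t -0.32 r -0.00 y -0.19
0.0085 t -0.39 r 0.21 y 0.20
[0.45969698 0.0619372  0.21698855] 26.6583
```

View pics/z5.png

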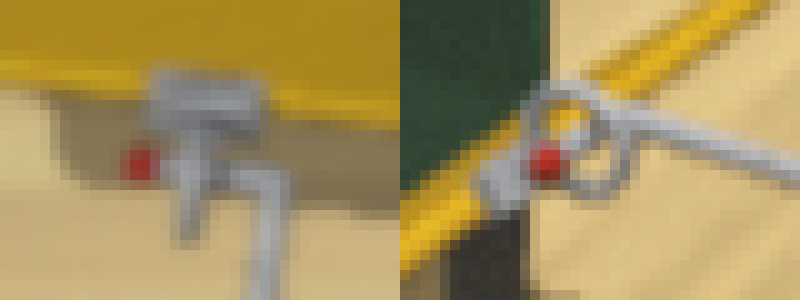

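The prong is nearly centred in the ring, with the ball slightly to the +y side as expected. Slide it out.

```bash
python3 - <<'E'
from h import *
np.set_printoptions(precision=4,suppress=True)
e,g=tri((196.7,293.8),(188.5,307.5));t,g2=tri((196,288.5),(175+16.2-.5,290+14.8-.5));d=t-e
print("eye",e,g,"tip",t,g2,"rel",d@ux,d@uy,d@uz,"tip exp",np.array(env.current_eef_pos())+.125*ux+.034*uy+[0,0,.019])
if abs(d@ux)<.006 and abs(d@uz)<.006:
    p=np.array(env.current_eef_pos())
    # half of the measured off-centre
    q=p-.5*((d@ux)*ux+(d@uz)*uz);env.servo_line(q,None,.03)
    f0=F(6)[0]
    hit=env.servo_line(q-uy*.05,None,.04,threshold=2.5);print(hit,F(6)[0]-f0,(np.array(env.current_eef_pos())-q)@uy,env.current_clock())
E
```

```text
eye [0.5849 0.0707 0.2387] 0.0007324043615309602 tip [0.587  0.0844 0.2382] 0.001495412212361013 rel 0.0006258494593778766 0.013781570743751987 -0.0005244062528471094 tip exp [0.5876 0.0827 0.236 ]
False [-0.4215 -0.0225  0.2863] -0.049740014473971014 29.0083
```

```bash
python3 - <<'E'
from h import *
np.set_printoptions(precision=4,suppress=True)
p=np.array(env.current_eef_pos());p[2]=.264;env.servo_line(p,None,.15)
x,y,q=.424,-.2507,[180,0,4.5]
env.movep([x,y,.264],q);env.servo_line([x,y,.075],q,.12);env.dwell(.2)
f0=F()[0];hit=env.servo_line([x,y,.0437],q,.04,threshold=5);env.dwell(.2)
print(hit,F()[0]-f0,env.current_eef_pos(),env.current_clock())
cv2.imwrite("pics/top4.png",camera("top"));cv2.imwrite("pics/side4.png",camera("side"))
j=cv2.imread("pics/top4.png")[190:320,340:480];i=cv2.imread("pics/side4.png")[150:280,330:470]
cv2.imwrite("pics/z6.png",cv2.resize(np.hstack([j,i]),None,fx=2.85,fy=2.85,interpolation=cv2.INTER_CUBIC))
E
```

```text
True [-0.6454  0.6865  6.4919] [ 0.4235 -0.2504  0.0435] 33.6583
```

View pics/z6.png

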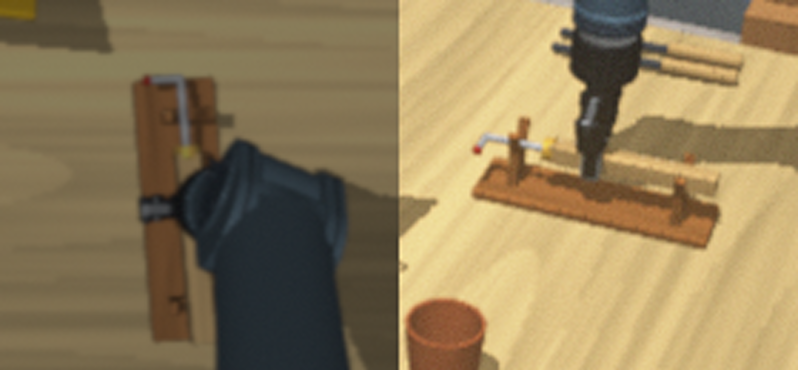

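The pole sits in both forks with the same layout as at the start; contact came at the same height (0.0435). Release, retreat and check.

```bash
python3 - <<'E'
from h import *
env.gripper_to(.085);env.dwell(.2)
env.servo_line([.4235,-.2504,.16],None,.1)
env.movep([.30,-.50,.25],[180,0,10]);env.dwell(.3)
I={n:np.mean([camera(n).astype(float) for _ in range(4)],0) for n in("top","side")}
t=np.array([0,0,255.])
for n in I:
    h=cv2.cvtColor(I[n].astype(np.uint8),cv2.COLOR_BGR2HSV);m=((h[...,0]<5)|(h[...,0]>174))&(h[...,1]>170)
    r0,c0=(217,391) if n=="top" else (202,357);mm=np.zeros_like(m);mm[r0-8:r0+9,c0-8:c0+9]=1
    print(n,np.mean(np.where(m&mm),1))
    b=cv2.cvtColor(np.load(f"pics/{n}.npy").astype(np.uint8),cv2.COLOR_BGR2HSV);m0=((b[...,0]<5)|(b[...,0]>174))&(b[...,1]>170);print(" before",np.mean(np.where(m0&mm),1))
print(env.current_clock())
j=I["top"][120:320,170:470];i=I["side"][110:310,200:460]
cv2.imwrite("pics/z7.png",cv2.resize(np.hstack([j,i]).clip(0,255).astype(np.uint8),None,fx=1.42,fy=1.42,interpolation=cv2.INTER_CUBIC))
E
```

```text
top [218. 391.]
 before [218. 392.]
side [202. 357.]
 before [202. 357.]
37.7333
```

View pics/z7.png

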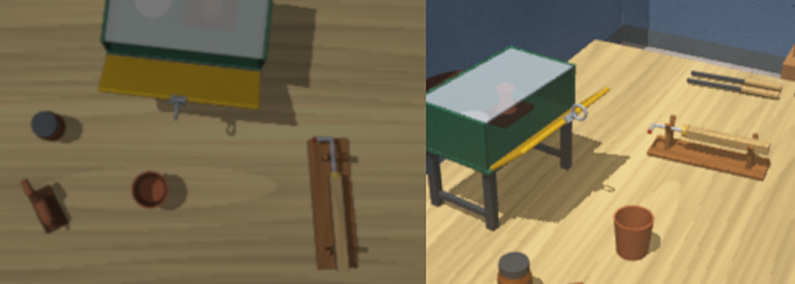

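The flap is down, the pole lies in both forks with its tip where it was, and the bystanders are untouched. Handing in.

```bash
python3 -c "
from h import *
print(job.hand_in())"
```

```text
the job is handed in; nothing more can be done
None
```

The job is handed in: the flap was swung to its stop and held there at about 7.6 N for roughly a second, then unhooked and left down, and the pole is back in both forks and released, at about 38 s of the 72 s allowed; the hand-in returned no verdict.

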